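# Try the end buttons of a printed handset model

### The job

Try out the buttons at the two ends of the round-ended black model: with a fingertip gently press its large button right down and let it spring back up, then press its small button right down, let it spring back too, and draw the hand clear. Leave its middle button, the square-ended model and everything else on the table alone, and do not shift or lift the model.

Things in the scene. Friction and masses are not known exactly. Their poses are not given: they have to be found in the camera images.
- handset: the round-ended model: a black flat bar 190 long, 46 wide, 18 high, both ends half-round, loose on the table (about 0.3 kg). Three white round sprung buttons stand in a row along the middle of its top: large, medium, small, 60 apart. Origin: centre of its underside; x runs along its length from the large button (x = -60) through the medium one (x = 0) to the small one (x = +60); z up. (sizes in mm)
- large_top (a point): centre of the top face of the large button (diameter 30) at one end of the round-ended model; when up, the face is 11 above the model and 29 above the table. It slides straight down by up to 7; the spring needs about 1.5 N to start and 5 N at the bottom, and returns it by itself. (sizes in mm)
- large (a joint): travel of the large button: 0 up, 0.007 m fully down.
- small_top (a point): centre of the top face of the small button (diameter 14) at the other end of the round-ended model; when up, the face is 11 above the model and 29 above the table. It slides straight down by up to 7; the spring needs about 1.5 N to start and 5 N at the bottom, and returns it by itself. (sizes in mm)
- small (a joint): travel of the small button: 0 up, 0.007 m fully down.
- medium_top (a point): centre of the top face of the middle button (diameter 22), up at 29 above the table, of the round-ended model: leave alone. (sizes in mm)
- medium (a joint): travel of the middle button: 0 up, 0.007 m fully down.
- housing: the square-ended model: a black block 130 x 66 x 30 with one white button (diameter 30, top 41 above the table, at x = -30) and a dark round inlay at x = +35, loose on the table: leave alone. Origin: centre of its underside, x along its length. (sizes in mm)
- other (a joint): travel of the button on the square-ended model: 0 up, 0.007 m fully down.
- spare_large: loose spare white cap, a disc of diameter 30 and height 12, lying beside the round-ended model: leave alone. Origin: centre of its underside. (sizes in mm)
- spare_small: loose spare white cap, a disc of diameter 16 and height 12, lying on the other side of the round-ended model: leave alone. Origin: centre of its underside. (sizes in mm)
- glue: yellow glue tube standing on its wide white cap (diameter 38), 131 tall, near the back of the work area: leave alone. Origin: centre of its underside. (sizes in mm)
- marker: black marker pen with grey cap lying between the two models, pointing away from the robot, 136 long, 14 thick: leave alone. Origin: on the table under its middle; its x axis points to the cap. (sizes in mm)
- brush: paint brush with a pale wooden handle lying on the right of the table, 176 long, 8 thick: leave alone. Origin: on the table under its middle; x points to the bristles. (sizes in mm)
- plate: black square plate 85 x 85 x 5 with a round hole of diameter 34, lying on the left: leave alone. Origin: centre of its underside. (sizes in mm)
- ruler: clear plastic ruler 300 x 34 x 4 lying across the far side of the work area: leave alone. Origin: centre of its underside, x along its length. (sizes in mm)
Things that resemble listed ones, but are neither listed nor needed, are in the scene too. What is shaped like the handset but blue, pink or purple is not meant.

How it is judged:
By the outcome, as a careful person would: the job done as asked, in the order asked, and still so for the second after the job is handed in, with the robot touching nothing.
It also fails if it takes over 40 s, if anything falls off the work surface, if the arm or the gripper's body presses on something with over 40 N, if the wrist force passes 120 N, or if a joint passes its speed limit or range.

### The arm

A 6-joint arm with a two-finger parallel gripper is mounted at the origin on the work surface. World frame = base frame: x ahead of the robot, y to its left, z up, the work surface at z = 0. Lengths are in m, angles in degrees, forces in N, time in s.
With the tool pointing down it reaches from about 0.325 to 0.85 m from the base axis. Payload 15.5 kg.
Tool frame: the origin (TCP) lies midway between the tips of the shut fingers; the grasp point (between the pads) lies 19 mm behind it; y points along the fingers, x is the direction in which the jaws open and shut, and the axes are right-handed (so a half turn about y gives the same grasp; the last joint's range is limited). The gripper opens to 91 mm and grips with 3 to 60 N. Pads are 32 mm wide; open, the fingers measure 118 mm over their backs; the gripper's body (76 mm by 178 mm) begins 60 mm behind the grasp point.
Start: joints at [57.783, 28.281, 77.091, -0, 74.628, -5.472], TCP at [0.281, 0.558, 0.214] pointing down, gripper open.
Joint ranges: [-166.48, 166.48], [-47.26, 123.95], [12.59, 153.08], [-70.14, 250.14], [6.76, 159.57], [-176.63, 176.63]. Speed limits (degrees/s): [108.29, 108.29, 147.25, 172.46, 172.46, 172.46].

### API

Orientations are given as a 3x3 rotation matrix whose columns are the frame's x, y, z axes.
In Python, from bench import ctrl gives the robot as it stands. The module is installed in compiled form; this text tells all that it offers. Calls block until the motion is done:
- ctrl.goto(position, orientation): joint-space move of the TCP to a pose.
- ctrl.move_l(position, vel=0.15, ori=None, contact_N=None): straight line of the TCP; ori=None keeps the orientation; vel is the mean speed in m/s. With contact_N (N) it stops when the force on the tool has changed by that much, and returns True; else False.
- ctrl.movej(angles): joint-space move.
- ctrl.command_gripper(opening): opening from 0.0 (shut) to 1.0 (fully open); the grip force is fixed at half the most; returns when the fingers have stopped.
- ctrl.sleep(seconds).
- ctrl.ik(position, orientation): joint angles nearest the present ones, or None.
- ctrl.read_camera(name): name is "side" or "top"; returns the picture (480x640x3 uint8, blue, green, red); there is no depth.
- ctrl.camera_params(name): a dict with "fx", "fy", "cx", "cy" (pixels), "pose" (4x4, takes a point from camera to world coordinates). Camera axes: x right, y up, looking along -z (the intrinsics and any distortion apply to the point x, -y, -z); pixel columns grow to the right and rows downward; lengths in m; the calibration is good to about 2 mm. A picture is of the moment at which its call begins. camera_params takes no time and is no camera call.
A pose or a line that the arm cannot do raises ctrl.MotionError and nothing moves.
- ctrl.sign_off(): hands the job in, once; it reports no verdict.
Readings, each from a call of its own:
- ctrl.current_t(): time.
- ctrl.current_q(): joint angles.
- ctrl.current_dq(): joint speeds.
- ctrl.current_effort(): joint torques, N m.
- ctrl.current_tool_pos(): TCP position.
- ctrl.current_eef_rot(): TCP orientation.
- ctrl.current_contact_force(): force on the tool from outside, world axes, zero at the start.
- ctrl.current_wrist_torque(): the same for the moment, N m.
- ctrl.current_grip_width(): opening from 0.0 (shut) to 1.0 (fully open).
Only numpy, scipy, OpenCV 4.12 (cv2) and the standard library are available. Lean on these libraries where they do the work, as an engineer would, in place of code of your own. Each camera call takes 0.05 s, during which the arm holds its last target. There are 200 camera calls.

## Working session

There is one attempt and no reset: what is moved stays moved. The work goes in short steps, each a Python script; the robot and the scene stay as the last script left them, time stands still between calls to the robot, and variables do not carry over. Pictures are saved under pics/ and viewed, about 8 in all and at most 12, crops included, and the job is handed in when it is done.

```bash
mkdir -p pics; python3 - <<'E'
from bench import ctrl
import cv2,numpy as np
np.set_printoptions(precision=4,suppress=True)
for n in("top","side"):
    cv2.imwrite(f"pics/{n}0.png",ctrl.read_camera(n)); print(n,ctrl.camera_params(n))
print(ctrl.current_eef_rot(),ctrl.current_t())
E
```

```text
top {'fx': 494.7475503617284, 'fy': 494.7475503617284, 'cx': 330.07724307179444, 'cy': 239.62876633914402, 'pose': array([[ 0.0161,  0.994 , -0.1079,  0.4564],
       [-0.9998,  0.0152, -0.0095, -0.0432],
       [-0.0078,  0.1081,  0.9941,  1.2747],
       [ 0.    ,  0.    ,  0.    ,  1.    ]])}
side {'fx': 491.20827601262494, 'fy': 491.20827601262494, 'cx': 323.37436354885557, 'cy': 245.17769923714678, 'pose': array([[ 0.8526,  0.3226, -0.411 ,  0.0443],
       [-0.5223,  0.5485, -0.653 , -0.8577],
       [ 0.0148,  0.7714,  0.6362,  0.8846],
       [ 0.    ,  0.    ,  0.    ,  1.    ]])}
[[ 0.45   -0.0006 -0.893 ]
 [ 0.893  -0.001   0.45  ]
 [-0.0011 -1.      0.0001]] 0.1
```

View pics/top0.png

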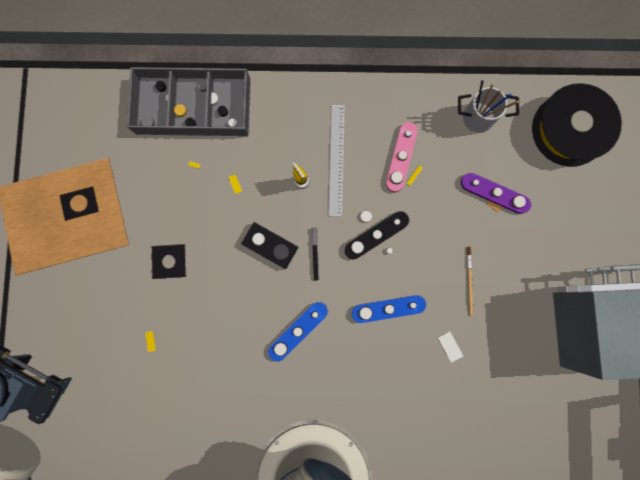

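View pics/side0.png

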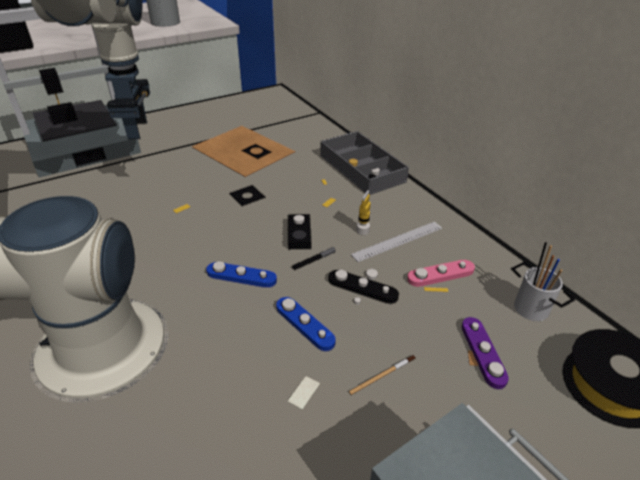

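The top view shows the black round-ended model, with its large button at about (357,247), medium at (377,234) and small at (397,222). The spare caps are at (366,216) and (389,251). In the side view the same buttons are at (341,275), (363,282) and (386,289). Next I'll take sub-pixel centroids and triangulate.

```bash
cat > h.py <<'E'
import cv2,numpy as np
from bench import ctrl
np.set_printoptions(precision=4,suppress=True)
def ray(n,p):
    c=ctrl.camera_params(n);P=c["pose"]
    d=P[:3,:3]@np.array([(p[0]-c["cx"])/c["fx"],-(p[1]-c["cy"])/c["fy"],-1]);return P[:3,3],d/np.linalg.norm(d)
def plane(n,p,z):
    o,d=ray(n,p);return o+d*(z-o[2])/d[2]
def tri(p,q):
    (a,u),(b,v)=ray("top",p),ray("side",q)
    s=np.linalg.lstsq(np.c_[u,-v],b-a,rcond=None)[0]
    A,B=a+s[0]*u,b+s[1]*v;return (A+B)/2,np.linalg.norm(A-B)
def blob(im,p,r=11,thr=115):
    # intensity-weighted centroid of the bright component nearest p
    g=im.min(2);m=(g>thr).astype(np.uint8);k=np.zeros_like(m);cv2.circle(k,p,r,1,-1)
    n,l,s,c=cv2.connectedComponentsWithStats(m&k,connectivity=4)
    i=1+np.argmin(np.linalg.norm(c[1:]-p,axis=1)-0.5*np.sqrt(s[1:,4]));return c[i],s[i]
E
python3 - <<'E'
from h import *
T,S=cv2.imread("pics/top0.png"),cv2.imread("pics/side0.png")
for k,p,q in(("L",(357,247),(341,275)),("M",(377,234),(363,282)),("S",(397,222),(386,289)),("spL",(366,216),(372,273)),("spS",(389,251),(357,300))):
    a,sa=blob(T,p);b,sb=blob(S,q);X,e=tri(a,b)
    print(k,a,sa[2:],b,sb[2:],X,e,plane("top",a,.029)[:2],plane("side",b,.029)[:2])
big=lambda im,x,y,w,h:cv2.resize(im[y:y+h,x:x+w],(400,300),interpolation=cv2.INTER_CUBIC)
cv2.imwrite("pics/crop1.png",np.hstack([big(T,337,202,80,60),big(S,320,258,80,60)]))
E
```

```text
L [357.2545 246.7364] [ 12  12 110] [341.2857 273.4505] [11 10 91] [ 0.5753 -0.1007  0.0304] 0.0020245692281418075 [ 0.5746 -0.1002] [ 0.5772 -0.0998]
M [376.9355 233.9677] [ 9  9 62] [363.0217 280.8696] [ 9  7 46] [ 0.6087 -0.1502  0.0288] 0.0017912259922601905 [ 0.6079 -0.1498] [ 0.6094 -0.1508]
S [396.68 221.24] [ 6  6 25] [385.7368 288.2632] [ 5  6 19] [ 0.6422 -0.2003  0.0283] 0.0020913043898678754 [ 0.6412 -0.1997] [ 0.6427 -0.2013]
spL [366.6559 215.7265] [ 23  23 340] [372.3107 272.5049] [ 12  12 103] [ 0.6573 -0.1248  0.0143] 0.0018072341831246966 [ 0.6542 -0.1234] [ 0.6478 -0.1375]
spS [389.3447 250.963 ] [ 23  23 351] [357.4255 299.4894] [ 8  9 47] [ 0.5682 -0.1841  0.0129] 0.003788756263006957 [ 0.5651 -0.1813] [ 0.5602 -0.1972]
```

View pics/crop1.png

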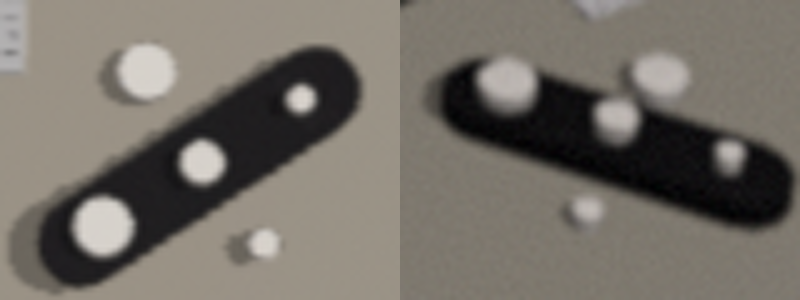

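Triangulation gives L-M 59.7 mm, M-S 60.3 mm and top heights of 28–30 mm, all matching the text, with a ray gap of about 2 mm. I'll shut the fingers, approach high and press the large button.

```bash
cat >> h.py <<'E'
L,M,S=np.array([.5753,-.1007]),np.array([.6087,-.1502]),np.array([.6422,-.2003])
a=(S-L)/np.linalg.norm(S-L); R=np.array([[a[0],0,0],[a[1],0,0],[0,-1,0]],float)
R[:,2]=np.cross(R[:,0],R[:,1])
if ctrl.ik([*L,.2],R) is None or abs(ctrl.ik([*L,.2],R)[5])>150: R[:,[0,2]]*=-1
def press(P):
    ctrl.move_l([*P,.034],vel=.08); ctrl.sleep(.2)
    f0=ctrl.current_contact_force()
    hit=ctrl.move_l([*P,.0195],vel=.008,contact_N=8)
    print("hit",hit,ctrl.current_tool_pos(),np.array(ctrl.current_contact_force())-f0,"t",ctrl.current_t())
    return hit
E
python3 - <<'E'
from h import *
print(plane("top",(303,182),.02),R,ctrl.ik([*L,.2],R),ctrl.ik([*S,.1],R))
ctrl.command_gripper(0.0)
ctrl.goto([*L,.2],R); ctrl.move_l([*L,.05],vel=.12)
print(ctrl.current_grip_width(),ctrl.current_tool_pos(),ctrl.current_t(),ctrl.current_contact_force())
for n in("top","side"):cv2.imwrite(f"pics/{n}1.png",ctrl.read_camera(n))
T,Z=cv2.imread("pics/top1.png"),cv2.imread("pics/side1.png")
big=lambda im,x,y,w,h:cv2.resize(im[y:y+h,x:x+w],(400,300),interpolation=cv2.INTER_CUBIC)
cv2.imwrite("pics/crop2.png",np.hstack([big(T,297,172,160,120),big(Z,280,213,120,90)]))
E
```

```text
[0.7414 0.0412 0.02  ] [[ 0.5576  0.      0.8301]
 [-0.8301  0.      0.5576]
 [ 0.     -1.      0.    ]] [-15.7855  25.7683  84.0764  -0.      70.1553  40.3258] [-22.4054  38.6085  76.581   -0.      64.8105  33.7059]
0.0027232634933685358 [ 0.5757 -0.1008  0.0506] 5.425 [ 0.5564 -0.4131  0.2816]
```

View pics/crop2.png

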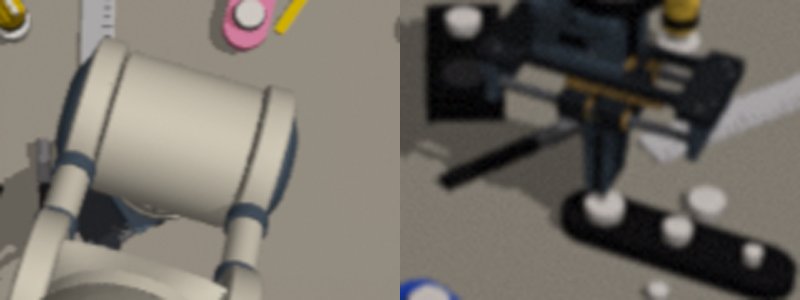

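In the side crop, the shut, tapered fingertips hang directly over the large button (crop pixel 600,195). The arm hides the model in the top view. The fingers clear the medium button and the caps, so I'll press.

```bash
python3 - <<'E'
from h import *
press(L)
cv2.imwrite("pics/side2.png",ctrl.read_camera("side"))
ctrl.move_l([*L,.05],vel=.05)
print(ctrl.current_contact_force(),ctrl.current_t())
cv2.imwrite("pics/side3.png",ctrl.read_camera("side"))
A,B=[cv2.resize(cv2.imread(f"pics/side{i}.png")[213:303,280:400],(400,300),interpolation=cv2.INTER_CUBIC) for i in(2,3)]
cv2.imwrite("pics/crop3.png",np.hstack([A,B]))
E
```

```text
hit True [ 0.5753 -0.1007  0.0222] [0.6356 0.687  7.8094] t 7.4167
[ 0.0339 -0.4923 -0.9942] 8.175
```

View pics/crop3.png

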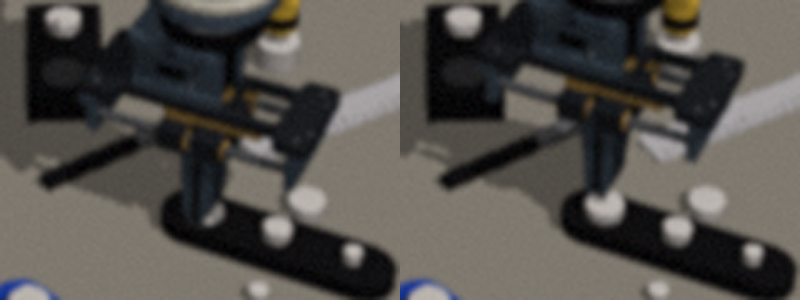

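The large button reached its stop: 7.8 N, above the 5 N spring maximum, at tip z = 22.2 mm against 22 expected. It sprang back, and the model stayed put (its outline is identical in both crops). Next is the small button, with the force averaged at the bottom, which also gives me a second check on the stop height.

```bash
python3 - <<'E'
from h import *
Z=cv2.imread("pics/side3.png")
for k,q in(("M",(363,281)),("S",(386,288))): print(k,blob(Z,q)[0])
ctrl.move_l([*L,.06],vel=.1); ctrl.move_l([*S,.06],vel=.1); ctrl.move_l([*S,.034],vel=.08); ctrl.sleep(.2)
av=lambda:np.mean([(ctrl.sleep(.02),ctrl.current_contact_force())[1] for _ in range(10)],0)
f0=av()
print(ctrl.move_l([*S,.0195],vel=.008,contact_N=9),ctrl.current_tool_pos(),av()-f0,ctrl.current_t())
cv2.imwrite("pics/side4.png",ctrl.read_camera("side"))
ctrl.move_l([*S,.06],vel=.05); print(av())
ctrl.move_l([*S,.2],vel=.15)
ctrl.goto([.281,.558,.214],R)
print(ctrl.current_t(),av())
for n in("top","side"):cv2.imwrite(f"pics/{n}5.png",ctrl.read_camera(n))
T,Z=cv2.imread("pics/top5.png"),cv2.imread("pics/side5.png")
for k,p,q in(("L",(357,247),(341,275)),("M",(377,234),(363,282)),("S",(397,222),(386,289))):
    u,v=blob(T,p)[0],blob(Z,q)[0];print(k,u,v,*tri(u,v))
for n,I in(("top",T),("side",Z)):
    d=cv2.absdiff(I,cv2.imread(f"pics/{n}0.png")).max(2); print(n,"diff>60 in work area",(d[90:360,130:540]>60).sum())
A=cv2.imread("pics/side4.png")
big=lambda im,x,y,w,h:cv2.resize(im[y:y+h,x:x+w],(400,300),interpolation=cv2.INTER_CUBIC)
cv2.imwrite("pics/crop4.png",np.hstack([big(A,310,213,120,90),big(Z,310,213,120,90)]))
E
```

```text
M [363.1111 280.8667]
S [385.7368 288.2632]
True [ 0.6423 -0.2003  0.0222] [-1.2534  0.3994  9.044 ] 12.1917
[ 0.2306 -0.1019 -0.0491]
17.3583 [ 0.0848 -0.0311  0.1415]
L [357.2545 246.7364] [341.2527 273.4396] [ 0.5753 -0.1007  0.0305] 0.0019432257356375732
M [376.9355 233.9677] [363.0217 280.8696] [ 0.6087 -0.1502  0.0288] 0.0017912259922601905
S [396.68 221.24] [385.7368 288.2632] [ 0.6422 -0.2003  0.0283] 0.0020913043898678754
top diff>60 in work area 0
side diff>60 in work area 413
```

View pics/crop4.png

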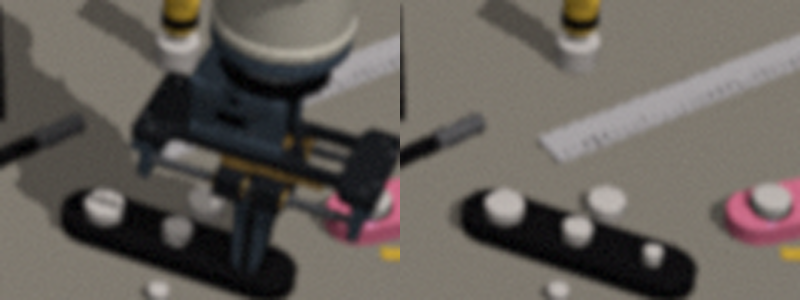

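The small button stopped at the same 22.2 mm with an averaged 9.0 N, and all three buttons are back at their original pixels. I'm handing it in.

```bash
python3 -c "
from bench import ctrl
ctrl.sign_off();print(ctrl.current_t())"
```

```text
the job is handed in; nothing more can be done
the job is handed in; nothing more can be done
```

I pressed the large button and then the small one on the black round-ended model, using the shut fingertips. Both went right down and sprang back. I then drew the hand clear and handed the job in at about 17.5 s.

- **Presses:** both buttons stopped with the fingertip at z = 22.2 mm, where about 22 was expected. The force was 7.8 N on the large button (a single reading) and 9.0 N on the small one (averaged). Both are above the 5 N the spring needs at the bottom.
- **Nothing shifted:** afterwards all three buttons were back within 0.1 pixel of where they started. The top view showed no change in the work area.
- **Disagreements:** the side view had 413 changed pixels. I put these down to the arm parked with a different wrist angle, but did not check them one by one. The rays from the two cameras missed each other by about 2 mm, which is within the calibration tolerance.

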